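Clamp a brass offcut in the thickness gauge until its clutch knob slips

TASK

Take the thickness of the long brass bar in the bench gauge: push the bar gently along its channel until its end is fully home against the end stop, then wind the round knurled knob clockwise until the spindle bears on the bar and the knob's slip clutch lets go. Stop when the knob has slipped about an eighth of a turn past the flange below it (certainly before a quarter turn) and let go, leaving the bar clamped; do not disturb the other things on the table.

Things in the scene. Friction and masses are not known exactly. Their poses are not given: they have to be found in the camera images.
- gauge: Grey bench thickness gauge, fixed to the table: base plate 120 x 62 x 9 mm (x = -75 to +45 mm), behind it a column (x = +21 to +41 mm) with an arm 30 mm wide, 40 to 52 mm above the table, reaching over the channel to the spindle axis and 15 mm past it. Origin on the table below the spindle axis, z up, x along the channel from its open end to the end stop.
- stop_face (a point): Centre of the end stop's face, 9 mm beyond the spindle axis; the stop rises 10 mm above the channel floor. The channel before it (floor 12 mm above the table) lies between two rails 13.4 mm apart that rise 5 mm above its floor and run from here back to x = -52 mm of the gauge; from there to x = -75 mm the floor strip has no rails.
- bar: The long square brass bar, 75 x 10 x 10 mm, 64 g, loose in the gauge's channel, drawn out 15 to 32 mm from the stop. Origin at the centre of its underside; its long axis is its own y. Push its free end along the gauge's +x. Fully home its origin is at x = -28.5 mm of the gauge and its free end at x = -66 mm.
- anvil: Steel anvil strip, fixed along the middle of the gauge's base and raised 3 mm above it, 13 mm wide, from x = -75 to +9 mm of the gauge: the floor of the channel, on which the bar lies and is clamped. Origin below the spindle axis, 9 mm above the table (the strip's top is at 12 mm). The round steel spindle, 10 mm diameter, points down to it; it starts some 2 to 14 mm above the bar's top.
- knob_grip (a point): Grip point on the upright axis of the knurled steel knob, 78 mm up. Knob: 28 mm diameter, from 62 to 91 mm above the table; its height stays. Clockwise from above lowers the spindle, 4 mm per rad, drag 0.12 N m. When the spindle bears on the bar the torque climbs within about 0.1 to 0.4 rad to 0.22 N m, where the friction clutch slips and the flange stays behind. Turning back loosens it.
- knob_mark (a point): Outer end of the dark radial line on the knob's top, 14.5 mm from the axis. Turns with the knob.
- sleeve_mark (a point): Inner end of the dark radial line on the aluminium flange (37 mm diameter, 52.5 to 57.5 mm above the table) below the knob, 14.5 mm from the axis. At the start it is exactly below knob_mark; it turns with the knob until the clutch slips. The angle by which the knob leads it is the slip.
- try_square: Bystander: small engineer's square, 50 x 93 x 14 mm, lying to the right. Origin at the centre of its underside.
- paste_tin: Bystander: round tin, 56 mm diameter, 22 mm tall, to the left. Origin at the centre of its underside.
- pin_vise: Bystander: thin pin vise with wooden handle, 85 mm long, lying behind the gauge. Origin at the centre of its underside.
- brass_bar_2: Bystander: short square brass bar, 52 x 12 x 12 mm, lying behind the gauge on the bare table; not the bar to clamp. Origin at the centre of its underside.
Things that resemble listed ones, but are neither listed nor needed, are in the scene too. Of the things that look like the gauge, the larger one is meant.

How it is judged:
On the way, in this order (a step that is already met when the one before it is completed fails the run):
1. the bar lies in the channel with its end home against the stop (within 3 mm) (x of bar in the frame of gauge above -0.0315 m and z of bar in the frame of gauge below 0.0145 m and angle between the y axis of bar and the x axis of gauge, either way round below 0.15 rad), for 0.2 s.
2. the bar is clamped under the spindle and the clutch has slipped (knob at least 20 degrees past the flange) (all of step 1 and contact force between anvil and bar above 6 N and horizontal distance between knob_mark and sleeve_mark above 0.005 m), for 0.2 s.
At the end, for the whole second after the job is handed in: The bar lies flat in the channel with its end within 3 mm of the stop, at rest, pressed on the anvil strip with more than 6 N (the clutch gives about 20 N), and the knob has slipped between 20 and 90 degrees past the flange (all of step 2 and linear speed of bar below 0.01 m/s); the robot touches nothing.
It fails at once if the clutch is wound on until it has slipped a quarter turn or more (horizontal distance between knob_mark and sleeve_mark above 0.0205 m).
It fails at once if the bar is pushed with more than 35 N (contact force between the fingers and bar above 35 N).
It fails at once if a bystander is moved more than 15 mm (distance of any of try_square, paste_tin, pin_vise, brass_bar_2 from where it was at the start of the episode above 0.015 m).
It also fails if it takes over 72 s, if anything falls off the work surface, if the arm or the gripper's body presses on something with over 40 N, if the wrist force passes 120 N, or if a joint passes its speed limit or range.

ROBOT

A 6-joint arm with a two-finger parallel gripper is mounted at the origin on a cart in front of the work surface, level with it; the furniture and walls round the work are solid. World frame = base frame: x ahead of the robot, y to its left, z up, the work surface at z = 0. Lengths are in m, angles in rad, forces in N, time in s.
With the tool pointing down it reaches from about 0.35 to 0.85 m from the base axis. Payload 8.1 kg.
Tool frame: the origin (TCP) lies at the centre of the arm's flange, where the gripper is bolted on; the fingertips stand 186 mm ahead of it and the grasp point (between the pads) lies 167 mm ahead of it; z points along the fingers, y is the line along which they close (so a half turn about z gives the same grasp; the last joint's range is limited). The gripper opens to 93 mm and grips with 3 to 60 N. Pads are 15 mm wide; open, the fingers measure 128 mm over their backs; the gripper's body (75 mm by 188 mm) begins 65 mm behind the grasp point.
Start: joints at [1.074, 0.13, 1.488, -0, 1.523, -0.085], TCP at [0.24, 0.55, 0.405] pointing down, gripper open.
Joint ranges: [-2.96, 2.96], [-0.89, 2.26], [0.02, 2.5], [-1.34, 4.48], [0, 2.73], [-2.66, 2.66]. Speed limits (rad/s): [2.39, 2.39, 2.79, 3.14, 3.14, 3.14].

INTERFACE

Orientations are given as a rotation vector (axis times angle).
In Python, from plant import read_state, read_camera, camera_params, robot gives the robot as it stands.
- The arm moves only by the tool carry_out, never from a script. Its argument "targets" is a list of rows, each an object of numbers: "hand": the opening in per cent of the stroke, from 0 (shut) to 100 (fully open); "x", "y", "z": the shift along the tool's x, y, z in m; "ax", "ay", "az": the turn, a rotation vector about the tool's x, y, z in rad. In form: [{"hand": .., "x": .., "y": .., "z": .., "ax": .., "ay": .., "az": ..}, ...]. A call has 1 to 8 rows; each row is the pose to reach, as a shift and turn from the pose commanded when the call began, along the tool's axes at that moment; what a row does not reach only later rows make up. A row lasts 1/8 s, in which the tool goes at most 62.5 mm and 10.7 degrees, less where a joint would pass 70% of its speed; a pose out of reach is approached as far as the arm can. A call with a gripper value outside its range is refused whole. The fingers move at their own pace and stop on an object; "newtons" is the grip in N (left out, the last holds). Time passes only in rows, so rows that repeat a pose let the fingers close. It gives the time, the measured TCP pose, the force, the opening and the grip force at its end, in the units of the state.
- read_state(): the state, without advancing time (a new reading comes with each control period).
- read_camera(name): name is "scene" or "side" or "wrist"; returns (picture, depth): 480x640x3 uint8, blue, green, red; 480x640 float32, m along the optical axis (not along the pixel's ray), 0 where there is no reading.
- camera_params(name): a dict with "fx", "fy", "cx", "cy" (pixels), "k1" (the pictures are not rectified: a ray, as slopes to the right and down, at radius r is drawn at 1 + k1 r^2 times it, then the intrinsics apply), "position" and "rotation" of the camera in the world. Camera axes: x right, y up, looking along -z (the intrinsics and any distortion apply to the point x, -y, -z); pixel columns grow to the right and rows downward; lengths in m; the calibration is good to about 2 mm. A picture is of the moment at which its call begins: read the wrist's pose just before it. camera_params takes no time and is no camera call; for the wrist camera it gives the pose at the moment of the call.
- robot.close_job(): hands the job in; it is judged then, once.
The state is a dict: "t": time; "q": joint angles; "dq": joint speeds; "joint_torque": joint torques, N m; "tool_pos": TCP position; "orientation": TCP orientation; "force": force on the tool from outside, world axes, zero at the start; "wrist_torque": the same for the moment, N m; "opening": finger opening in m; "gripper_force": force on a finger pad.
Only numpy, scipy, OpenCV 4.12 (cv2) and the standard library are available. Lean on these libraries where they do the work, as an engineer would, in place of code of your own. Each camera call takes 0.05 s, during which the arm holds its last target. There are 200 camera calls.

## Working session

There is one attempt and no reset: what is moved stays moved. The work goes in short steps, Python scripts to look and compute and a tool call to move; the robot and the scene stay as the last step left them, time stands still between calls to the robot, and variables do not carry over. Pictures are saved under pics/ and viewed, at most 10 in all, crops included, and the job is handed in when it is done.

Besides the shell and the picture viewer there is one more tool, called after "Call:" in YAML: its name, and indented under it one key for each argument. carry_out: Moves the arm, as the interface text tells. Its arguments: {"type":"object","properties":{"targets":{"type":"array","items":{"type":"object","properties":{"hand":{"type":"number"},"x":{"type":"number"},"y":{"type":"number"},"z":{"type":"number"},"ax":{"type":"number"},"ay":{"type":"number"},"az":{"type":"number"}}}},"newtons":{"type":"number"}},"required":["targets"]}

```bash
mkdir -p pics; cat > h.py <<'E'
import numpy as np, cv2
from plant import read_state, read_camera, camera_params, robot
from scipy.spatial.transform import Rotation as R
def rot(p):
    r=np.array(p["rotation"],float)
    if r.shape==(3,3): return r
    return R.from_rotvec(r).as_matrix() if r.size==3 else R.from_quat(r).as_matrix()
def cloud(d,p):
    v,u=np.mgrid[0:480,0:640].astype(float)
    K=np.array([[p["fx"],0,p["cx"]],[0,p["fy"],p["cy"]],[0,0,1]])
    n=cv2.undistortPoints(np.stack([u.ravel(),v.ravel()],1)[:,None],K,np.array([p["k1"],0,0,0.]))[:,0].reshape(480,640,2)
    c=np.dstack([n[...,0]*d,-n[...,1]*d,-d])
    w=c@rot(p).T+np.array(p["position"]); w[d<=0]=np.nan
    return w
def shot(name,tag):
    p=camera_params(name); im,d=read_camera(name); 
    cv2.imwrite(f"pics/{tag}.png",im); w=cloud(d,p); np.savez(f"{tag}.npz",im=im,w=w,d=d); return im,w,p
E
python3 - <<'E'
from h import *
for n in("scene","side"):
    im,w,p=shot(n,n+"0"); print(n,p,np.nanmin(w,axis=(0,1)),np.nanmax(w,axis=(0,1)))
print(camera_params("wrist")); print(read_state())
E
```

```text
scene {'fx': 517.5083494089615, 'fy': 517.5083494089615, 'cx': 314.413289197228, 'cy': 244.92273838005934, 'k1': 0.041946675851537815, 'position': array([ 0.20244785, -0.45734657,  0.81237884]), 'rotation': array([ 0.6501083 , -0.27808786, -0.7410215 ])} [ 0.01131262 -0.6457211  -0.77982156] [2.87846734 2.31177215 0.40823306]
side {'fx': 496.76119584962703, 'fy': 496.76119584962703, 'cx': 327.925046647635, 'cy': 247.19788660653606, 'k1': -0.049187175087220564, 'position': array([0.42322537, 0.66324543, 0.61846435]), 'rotation': array([ 0.19946167, -1.31402583, -2.56584539])} [-0.24048099 -0.85411405 -0.7740743 ] [2.52763884 0.49103911 0.57028736]
{'fx': 331.7516386879801, 'fy': 331.7516386879801, 'cx': 320.1675146173677, 'cy': 240.4628735004632, 'k1': -0.022311390543902642, 'position': array([0.17798415, 0.57674408, 0.3839372 ]), 'rotation': array([-0.22344613, -0.14466234,  1.1513735 ])}
{'t': 0.1, 'q': array([ 1.07361908e+00,  1.31041524e-01,  1.48917391e+00, -3.42256330e-05,
        1.52301613e+00, -8.53623555e-02]), 'dq': array([-0.00056142,  0.00075225, -0.00259079, -0.00104623, -0.00095829,
       -0.00122527]), 'joint_torque': array([ 1.37365500e-03, -5.61340749e+01, -4.93093944e+01,  7.71771977e-02,
        2.90214701e-02, -1.78925973e-05]), 'tool_pos': array([0.24002612, 0.54966379, 0.40381652]), 'orientation': array([-6.42223679e-01, -3.07480012e+00,  2.48102625e-03]), 'force': array([ 0.27382791, -0.04155312,  0.10955263]), 'wrist_torque': array([-0.00837627, -0.01229669,  0.00088262]), 'gripper_force': 0.0, 'opening': 0.09285940709402161}
```

View pics/scene0.png

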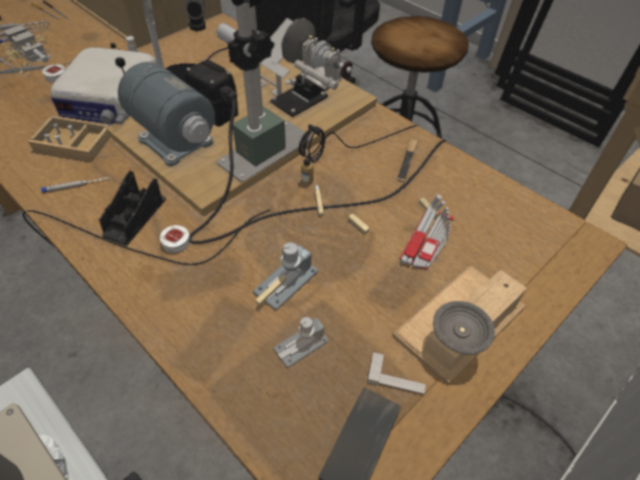

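View pics/side0.png

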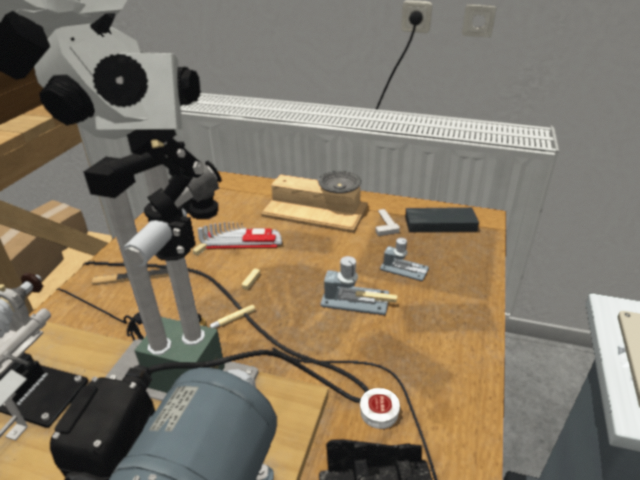

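The larger gauge, holding the bar, is at scene (287,275) and side (350,290). The smaller decoy is at scene (302,340) and side (403,260). The long bar is in the big gauge, and the short bar_2 lies at scene (358,223). Next I'll take a close crop and fit the pose.

```bash
python3 - <<'E'
from h import *
a=np.load("scene0.npz"); b=np.load("side0.npz")
c1=cv2.resize(a["im"][225:325,235:345],None,fx=3.6,fy=3.6,interpolation=cv2.INTER_CUBIC)
c2=cv2.resize(b["im"][245:325,310:410],None,fx=3.6,fy=3.6,interpolation=cv2.INTER_CUBIC)
H=max(len(c1),len(c2)); f=lambda c:cv2.copyMakeBorder(c,0,H-len(c),0,0,0)
cv2.imwrite("pics/crop.png",np.hstack([f(c1),f(c2)]))
pts={}
for n,z,(u0,u1,v0,v1) in(("scene",a,(250,322,235,310)),("side",b,(315,400,250,318))):
    w=z["w"]
    m=np.zeros(w.shape[:2],bool); m[v0:v1,u0:u1]=1
    print(n,"table z",np.nanmedian(w[v1:v1+15,u0:u1,2]))
    P=w[m]; C=z["im"][m].astype(int)
    for lo,hi in((.085,.10),(.045,.06),(.006,.012)):
        s=(P[:,2]>lo)&(P[:,2]<hi); print(lo,s.sum(),P[s].mean(0),np.ptp(P[s],axis=0))
    s=(P[:,2]>.085)&(P[:,2]<.1); k=P[s][:,:2]; print("knob minrect",cv2.minEnclosingCircle(k.astype(np.float32)))
    s=(P[:,2]>.004)&(P[:,2]<.014)&(C.max(1)-C.min(1)<35); print("base rect",cv2.minAreaRect(P[s][:,:2].astype(np.float32)),s.sum())
    s=(P[:,2]>.015)&(P[:,2]<.03)&(C[:,2]-C[:,0]>50); q=P[s]; print("bar rect",s.sum(),cv2.minAreaRect(q[:,:2].astype(np.float32)), np.median(q[:,2]))
for nm,u,v in(("sq",376,370),("sq2",405,383),("tin",174,238),("pinv",319,200),("bar2",358,223),("small",307,325)): print(nm,a["w"][v,u])
E
```

```text
scene table z -0.00023677507132668918
0.085 162 [ 0.58882539 -0.0132536   0.09042661] [0.02616839 0.02760322 0.00942453]
0.045 288 [ 0.6025296  -0.01662609  0.05353821] [0.06131303 0.03874045 0.01461613]
0.006 850 [ 0.56358311 -0.02102533  0.00905362] [0.13528484 0.06792839 0.00596899]
knob minrect ((0.5903797149658203, -0.012576856650412083), 0.01513639371842146)
base rect ((0.572664201259613, -0.013495631515979767), (0.12379483133554459, 0.06338361650705338), 4.5463175773620605) 983
bar rect 133 ((0.5287168622016907, -0.017117254436016083), (0.059563636779785156, 0.011228556744754314), 1.955306053161621) 0.021795580472616538
side table z -0.000506775146586258
0.085 149 [ 0.58971604 -0.00718933  0.08974959] [0.02649758 0.02865052 0.00768232]
0.045 358 [ 0.60203195 -0.00508733  0.05260201] [0.1160468  0.13539784 0.01446836]
0.006 852 [ 0.5641235  -0.01376233  0.00873031] [0.12793913 0.17649272 0.00598468]
knob minrect ((0.5903726816177368, -0.008746740408241749), 0.014982957392930984)
base rect ((0.5714225769042969, -0.06417685747146606), (0.18240997195243835, 0.12049641460180283), 87.71505737304688) 1069
bar rect 158 ((0.5337743163108826, -0.01327239628881216), (0.06756757944822311, 0.012582902796566486), 6.68137788772583) 0.021272232774062427
sq [ 0.55639834 -0.25700969  0.0117487 ]
sq2 [ 0.57562926 -0.30426936  0.00667744]
tin [0.47802023 0.2089857  0.02121022]
pinv [0.76834919 0.09132849 0.01070159]
bar2 [ 0.77889887 -0.01314423  0.01190607]
small [ 0.51108201 -0.1378955   0.0658139 ]
```

View pics/crop.png

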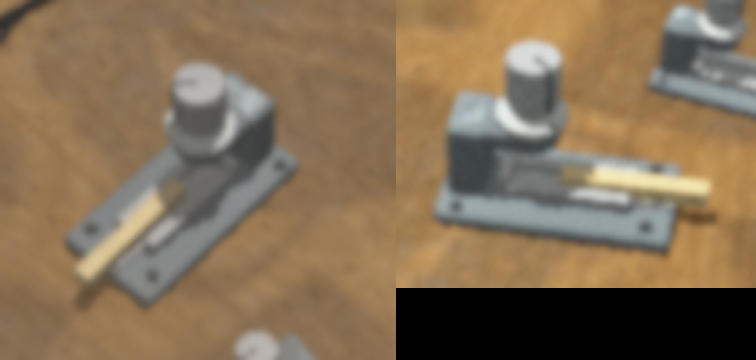

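The crop shows the larger gauge with a dark-tipped long brass bar sticking out toward the robot. Its knob is at scene (287,252). The fits agree: the knob axis is near (0.590, -0.011), yaw is about 4.5°, the bar's free end is near x=0.499, and the bar top is at z=0.0218. Before moving, I'll check the corridor for obstacles.

```bash
cat >> h.py <<'E'
def go(target,yaw):  # target TCP world, tool y azimuth (rad), tool down -> shift & turn in current tool axes
    s=read_state(); R0=R.from_rotvec(s["orientation"])
    y=np.array([np.cos(yaw),np.sin(yaw),0]); z=np.array([0,0,-1.]); M=np.stack([np.cross(y,z),y,z],1)
    print("shift",R0.inv().apply(np.array(target)-s["tool_pos"]).round(4),"turn",(R0.inv()*R.from_matrix(M)).as_rotvec().round(4),"t",s["t"],"pos",s["tool_pos"].round(4),"q6",s["q"][5].round(3),"f",s["force"].round(1))
E
python3 - <<'E'
from h import *
W=np.concatenate([np.load(f"{n}0.npz")["w"].reshape(-1,3) for n in("scene","side")]); W=W[~np.isnan(W).any(1)]
for x in np.arange(.15,.9,.1):
    print(f"{x:.2f}",[ (lambda s: round(float(np.percentile(s,99.5)),2) if len(s)>5 else None)(W[(abs(W[:,0]-x-.05)<.05)&(abs(W[:,1]-y-.05)<.05),2]) for y in np.arange(-.3,.7,.1)])
go((.45,-.022,.36),np.radians(94.5))
E
```

```text
0.15 [-0.75, -0.0, 0.0, 0.0, -0.0, -0.75, -0.75, -0.75, -0.75, -0.75]
0.25 [0.0, 0.0, 0.0, 0.0, 0.0, 0.0, 0.0, 0.01, 0.0, 0.0]
0.35 [0.03, 0.0, 0.0, 0.0, 0.01, 0.06, 0.06, 0.01, 0.01, 0.03]
0.45 [0.03, 0.07, 0.02, 0.01, 0.02, 0.05, 0.08, 0.01, 0.03, 0.09]
0.55 [0.06, 0.0, 0.09, 0.09, 0.03, 0.49, 0.52, 0.2, 0.21, 0.09]
0.65 [0.08, 0.0, 0.0, 0.01, 0.01, 0.41, 0.57, 0.2, 0.2, 0.09]
0.75 [0.06, 0.02, 0.01, 0.01, 0.08, 0.4, 0.52, 0.18, None, 0.24]
0.85 [0.01, 0.04, 0.04, 0.01, 0.09, 0.09, 0.12, 0.12, 0.04, 0.03]
shift [-0.4212 -0.4398  0.0445] turn [-0.0016 -0.0005 -0.4904] t 0.1 pos [0.24   0.5497 0.4038] q6 -0.085 f [ 0.3 -0.   0.1]
```

Call:
carry_out:
  targets:
    - {"hand":100,"x":-0.042,"y":-0.044,"z":0.004,"az":-0.05}
    - {"hand":50,"x":-0.084,"y":-0.088,"z":0.01,"az":-0.1}
    - {"hand":0,"x":-0.126,"y":-0.132,"z":0.014,"az":-0.15}
    - {"hand":0,"x":-0.168,"y":-0.176,"z":0.018,"az":-0.2}
    - {"hand":0,"x":-0.21,"y":-0.22,"z":0.022,"az":-0.25}
    - {"hand":0,"x":-0.252,"y":-0.264,"z":0.027,"az":-0.3}
    - {"hand":0,"x":-0.295,"y":-0.308,"z":0.031,"az":-0.35}
    - {"hand":0,"x":-0.337,"y":-0.352,"z":0.036,"az":-0.4}

```text
schema error: expected keys hand, x, y, z, ax, ay, az
```

```bash
python3 -c "
from h import *
go((.45,-.022,.36),np.radians(94.5))"
```

```text
shift [-0.4212 -0.4398  0.0445] turn [-0.0016 -0.0005 -0.4904] t 0.1 pos [0.24   0.5497 0.4038] q6 -0.085 f [ 0.3 -0.   0.1]
```

Call:
carry_out:
  targets:
    - {"hand":100,"x":-0.042,"y":-0.044,"z":0.004,"ax":0,"ay":0,"az":-0.05}
    - {"hand":50,"x":-0.084,"y":-0.088,"z":0.01,"ax":0,"ay":0,"az":-0.1}
    - {"hand":0,"x":-0.126,"y":-0.132,"z":0.014,"ax":0,"ay":0,"az":-0.15}
    - {"hand":0,"x":-0.168,"y":-0.176,"z":0.018,"ax":0,"ay":0,"az":-0.2}
    - {"hand":0,"x":-0.21,"y":-0.22,"z":0.022,"ax":0,"ay":0,"az":-0.25}
    - {"hand":0,"x":-0.252,"y":-0.264,"z":0.027,"ax":0,"ay":0,"az":-0.3}
    - {"hand":0,"x":-0.295,"y":-0.308,"z":0.031,"ax":0,"ay":0,"az":-0.35}
    - {"hand":0,"x":-0.337,"y":-0.352,"z":0.036,"ax":0,"ay":0,"az":-0.4}

```text
t: 1.1
tool_pos: [0.4082, 0.0904, 0.3685]
orientation: [0.016, 3.141, 0.0]
force: [0.8, -0.0, 0.3]
opening: 0.0278
gripper_force: 0.0
```

```bash
python3 -c "
from h import *
go((.45,-.022,.36),np.radians(94.5))"
```

```text
shift [-0.0429 -0.112   0.0086] turn [ 0.0001  0.0005 -0.0886] t 1.1 pos [0.4082 0.0904 0.3685] q6 -1.465 f [ 0.8 -0.   0.3]
```

Call:
carry_out:
  targets:
    - {"hand":0,"x":-0.02,"y":-0.055,"z":0.004,"ax":0,"ay":0,"az":-0.045}
    - {"hand":0,"x":-0.043,"y":-0.112,"z":0.009,"ax":0,"ay":0,"az":-0.089}
    - {"hand":0,"x":-0.043,"y":-0.112,"z":0.009,"ax":0,"ay":0,"az":-0.089}
    - {"hand":0,"x":-0.043,"y":-0.112,"z":0.009,"ax":0,"ay":0,"az":-0.089}

```text
t: 1.6
tool_pos: [0.4495, -0.0201, 0.3593]
orientation: [0.119, -3.138, -0.001]
force: [-0.3, 0.8, 0.6]
opening: 0.0007
gripper_force: 0.0
```

```bash
python3 - <<'E'
from h import *
im,w,p=shot("wrist","w1")
m=(w[...,2]>.085)&(w[...,2]<.1); P=w[m]; print("knob",m.sum(),cv2.minEnclosingCircle(P[:,:2].astype(np.float32)))
C=im.astype(int)
near=(abs(w[...,0]-.55)<.1)&(abs(w[...,1]+.013)<.06)
s=near&(w[...,2]>.004)&(w[...,2]<.0105)&(C.max(2)-C.min(2)<35); print("base",cv2.minAreaRect(w[s][:,:2].astype(np.float32)),s.sum())
s=near&(w[...,2]>.017)&(w[...,2]<.03)&(C[...,2]-C[...,0]>50); q=w[s]; print("bar",s.sum(),cv2.minAreaRect(q[:,:2].astype(np.float32)),np.median(q[:,2]),q[:,0].min())
go((.472,-.020,.30),np.radians(94.5))
E
```

```text
knob 133 ((0.5835784673690796, -0.012753868475556374), 0.008069570176303387)
base ((0.5204922556877136, -0.04929295927286148), (0.000817299063783139, 0.0032824543304741383), 70.0226058959961) 5
bar 1 ((0.4991568922996521, -0.016675535589456558), (0.0, 0.0), 0.0) 0.01903521180591944 0.4991568933599957
shift [-0.0225 -0.0024  0.0595] turn [ 0.0006 -0.0007 -0.0013] t 1.65 pos [ 0.4495 -0.0194  0.3595] q6 -1.805 f [-0.6 -0.8 -0. ]
```

View pics/w1.png

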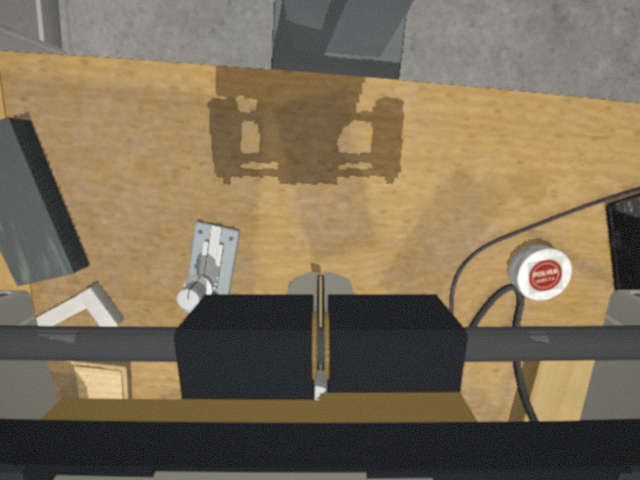

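The wrist view shows the small decoy gauge at (205,270). The target gauge is hidden behind the closed fingers at (320,300), so the fingers are in line with it. I'll descend in front of the bar's free end.

Call:
carry_out:
  targets:
    - {"hand":0,"x":-0.012,"y":-0.001,"z":0.05,"ax":0,"ay":0,"az":0}
    - {"hand":0,"x":-0.023,"y":-0.001,"z":0.1,"ax":0,"ay":0,"az":0}
    - {"hand":0,"x":-0.023,"y":-0.001,"z":0.135,"ax":0,"ay":0,"az":0}
    - {"hand":0,"x":-0.023,"y":-0.001,"z":0.157,"ax":0,"ay":0,"az":0}
    - {"hand":0,"x":-0.023,"y":-0.001,"z":0.157,"ax":0,"ay":0,"az":0}
    - {"hand":0,"x":-0.023,"y":-0.001,"z":0.157,"ax":0,"ay":0,"az":0}

```text
t: 2.4
tool_pos: [0.4732, -0.0184, 0.2039]
orientation: [-0.124, 3.138, -0.0]
force: [1.2, -0.4, -0.4]
opening: 0.0007
gripper_force: 0.0
```

```bash
python3 - <<'E'
from h import *
a,w,p=shot("side","s2")
go((.4915,-.0185,.2015),np.radians(94.5))
cv2.imwrite("pics/s2c.png",cv2.resize(a[225:345,290:450],None,fx=4,fy=4,interpolation=cv2.INTER_CUBIC))
E
```

```text
shift [-0.018  -0.0012  0.0029] turn [-0.0005  0.0024 -0.0002] t 2.45 pos [ 0.4735 -0.0187  0.2043] q6 -1.797 f [-0.5  0.2 -0.2]
```

View pics/s2c.png

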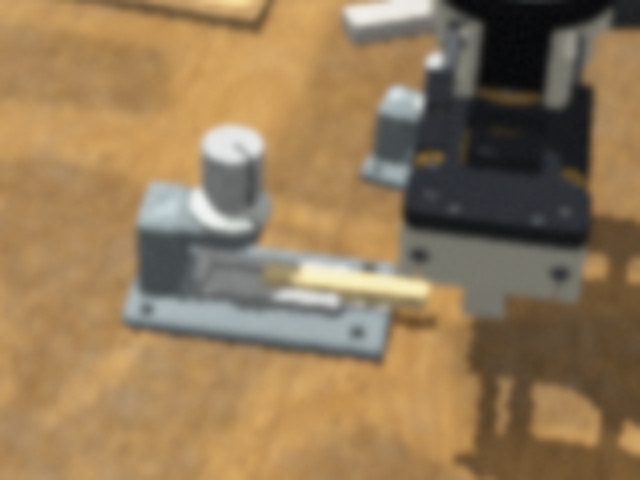

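The fingers are in line with the bar's end (crop (430,292); fingertips at (485,305)) and nothing is touching. I'll push gently.

Call:
carry_out:
  targets:
    - {"hand":0,"x":-0.007,"y":-0.001,"z":0.002,"ax":0,"ay":0,"az":0}
    - {"hand":0,"x":-0.013,"y":-0.001,"z":0.002,"ax":0,"ay":0,"az":0}
    - {"hand":0,"x":-0.017,"y":-0.001,"z":0.002,"ax":0,"ay":0,"az":0}
    - {"hand":0,"x":-0.021,"y":-0.001,"z":0.002,"ax":0,"ay":0,"az":0}
    - {"hand":0,"x":-0.025,"y":-0.001,"z":0.002,"ax":0,"ay":0,"az":0}
    - {"hand":0,"x":-0.029,"y":-0.001,"z":0.002,"ax":0,"ay":0,"az":0}
    - {"hand":0,"x":-0.033,"y":-0.001,"z":0.002,"ax":0,"ay":0,"az":0}
    - {"hand":0,"x":-0.036,"y":-0.001,"z":0.002,"ax":0,"ay":0,"az":0}

```text
t: 3.45
tool_pos: [0.509, -0.0175, 0.2007]
orientation: [0.121, -3.139, -0.0]
force: [-0.6, 0.1, 0.7]
opening: 0.0007
gripper_force: 0.3
```

Call:
carry_out:
  targets:
    - {"hand":0,"x":-0.0015,"y":0,"z":0,"ax":0,"ay":0,"az":0}
    - {"hand":0,"x":-0.003,"y":0,"z":0,"ax":0,"ay":0,"az":0}

```text
t: 3.7
tool_pos: [0.5117, -0.0173, 0.2007]
orientation: [0.121, -3.139, 0.0]
force: [-1.2, -0.1, 0.0]
opening: 0.0004
gripper_force: 0.3
```

Call:
carry_out:
  targets:
    - {"hand":0,"x":-0.001,"y":0,"z":0,"ax":0,"ay":0,"az":0}
    - {"hand":0,"x":-0.002,"y":0,"z":0,"ax":0,"ay":0,"az":0}
    - {"hand":0,"x":-0.003,"y":0,"z":0,"ax":0,"ay":0,"az":0}

```text
t: 4.08
tool_pos: [0.5146, -0.0171, 0.2007]
orientation: [0.121, -3.139, 0.0]
force: [-3.7, -0.1, 2.9]
opening: 0.0005
gripper_force: 2.0
```

Call:
carry_out:
  targets:
    - {"hand":0,"x":-0.001,"y":0,"z":0,"ax":0,"ay":0,"az":0}
    - {"hand":0,"x":-0.001,"y":0,"z":0,"ax":0,"ay":0,"az":0}

```text
t: 4.32
tool_pos: [0.515, -0.0171, 0.2005]
orientation: [0.121, -3.137, -0.0]
force: [-7.2, -1.2, 5.1]
opening: 0.0005
gripper_force: 3.4
```

Call:
carry_out:
  targets:
    - {"hand":0,"x":-0.001,"y":0,"z":0,"ax":0,"ay":0,"az":0}
    - {"hand":0,"x":-0.001,"y":0,"z":0,"ax":0,"ay":0,"az":0}

```text
t: 4.58
tool_pos: [0.5155, -0.017, 0.2004]
orientation: [0.121, -3.135, 0.0]
force: [-10.9, -1.0, 9.7]
opening: 0.0005
gripper_force: 5.6
```

Call:
carry_out:
  targets:
    - {"hand":0,"x":0.004,"y":0,"z":0,"ax":0,"ay":0,"az":0}
    - {"hand":0,"x":0.008,"y":0,"z":-0.002,"ax":0,"ay":0,"az":0}
    - {"hand":0,"x":0.008,"y":0,"z":-0.002,"ax":0,"ay":0,"az":0}

```text
t: 4.95
tool_pos: [0.5087, -0.0176, 0.203]
orientation: [-0.121, 3.139, -0.0]
force: [-0.5, -0.3, 0.4]
opening: 0.0007
gripper_force: 0.0
```

```bash
python3 - <<'E'
from h import *
print(read_state()["tool_pos"],read_state()["force"])
for n in("side","scene"):
    a,w,p=shot(n,n+"3"); C=a.astype(int)
    near=(abs(w[...,0]-.55)<.1)&(abs(w[...,1]+.013)<.04)
    s=near&(w[...,2]>.017)&(w[...,2]<.03)&(C[...,2]-C[...,0]>50); q=w[s]; print(n,s.sum(),q.min(0),q.max(0),cv2.minAreaRect(q[:,:2].astype(np.float32)))
a=np.load("side3.npz")["im"]
cv2.imwrite("pics/s3c.png",cv2.resize(a[245:325,310:430],None,fx=6,fy=6,interpolation=cv2.INTER_CUBIC))
E
```

```text
[ 0.50871347 -0.01756286  0.20301703] [-0.45069543 -0.3023616   0.43101818]
side 133 [ 0.52471552 -0.02138515  0.01756745] [ 0.59587562 -0.00462074  0.02389845] ((0.5604522228240967, -0.013146957382559776), (0.0710194930434227, 0.0140982111915946), 2.7943782806396484)
scene 6 [ 0.53248527 -0.01668549  0.02047587] [ 0.53561197 -0.01412264  0.02495608] ((0.5340567827224731, -0.01539364643394947), (0.002439315663650632, 0.0032249626237899065), 87.38897705078125)
```

View pics/s3c.png

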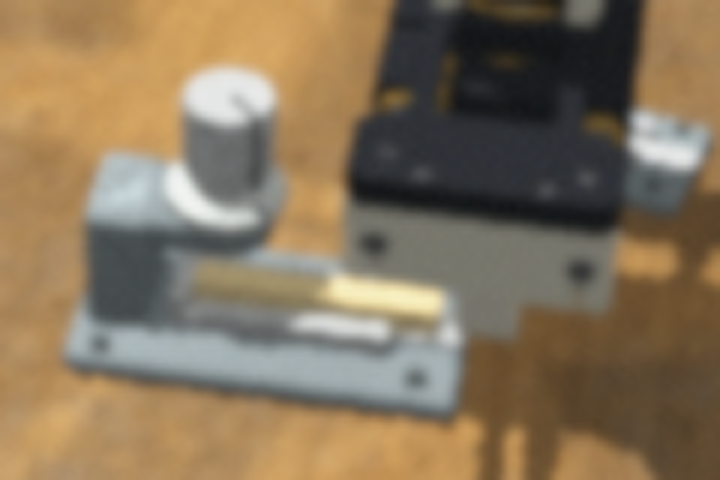

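The bar's free end is now at crop (445,303), about 8 mm inside the base edge at (465,330). It measures x=0.5247 against the expected home of 0.5245. I'll confirm with one more push with the tips raised.

Call:
carry_out:
  targets:
    - {"hand":0,"x":-0.003,"y":0,"z":-0.001,"ax":0,"ay":0,"az":0}
    - {"hand":0,"x":-0.006,"y":0,"z":-0.001,"ax":0,"ay":0,"az":0}
    - {"hand":0,"x":-0.007,"y":0,"z":-0.001,"ax":0,"ay":0,"az":0}
    - {"hand":0,"x":-0.008,"y":0,"z":-0.001,"ax":0,"ay":0,"az":0}
    - {"hand":0,"x":-0.009,"y":0,"z":-0.001,"ax":0,"ay":0,"az":0}
    - {"hand":0,"x":-0.009,"y":0,"z":-0.001,"ax":0,"ay":0,"az":0}

```text
t: 5.8
tool_pos: [0.5161, -0.017, 0.2032]
orientation: [0.121, -3.133, 0.0]
force: [-15.1, -0.5, 12.4]
opening: 0.0006
gripper_force: 7.5
```

The push is firmly blocked at 15 N, so the bar is home. I'll back off, rise and go above the knob, with joint 6 pre-wound.

Call:
carry_out:
  targets:
    - {"hand":0,"x":0.01,"y":0,"z":0,"ax":0,"ay":0,"az":0}
    - {"hand":0,"x":0.025,"y":0,"z":-0.02,"ax":0,"ay":0,"az":0}
    - {"hand":0,"x":0.025,"y":0,"z":-0.08,"ax":0,"ay":0,"az":0}
    - {"hand":100,"x":0.0,"y":0,"z":-0.13,"ax":0,"ay":0,"az":-0.15}
    - {"hand":100,"x":-0.04,"y":0,"z":-0.155,"ax":0,"ay":0,"az":-0.33}
    - {"hand":100,"x":-0.074,"y":0,"z":-0.155,"ax":0,"ay":0,"az":-0.5}
    - {"hand":100,"x":-0.074,"y":0,"z":-0.155,"ax":0,"ay":0,"az":-0.65}
    - {"hand":100,"x":-0.074,"y":0,"z":-0.155,"ax":0,"ay":0,"az":-0.75}

```text
t: 6.8
tool_pos: [0.5919, -0.0111, 0.3583]
orientation: [1.269, -2.874, -0.0]
force: [-1.2, -0.2, -0.6]
opening: 0.0461
gripper_force: 0.0
```

Call:
carry_out:
  targets:
    - {"hand":100,"x":0,"y":0,"z":0,"ax":0,"ay":0,"az":0}
    - {"hand":100,"x":0,"y":0,"z":0,"ax":0,"ay":0,"az":0}

```text
t: 7.05
tool_pos: [0.5914, -0.0111, 0.3587]
orientation: [-1.259, 2.878, -0.0]
force: [-0.3, -0.5, 0.6]
opening: 0.0658
gripper_force: 0.0
```

```bash
python3 - <<'E'
from h import *
s=read_state();print(s["q"].round(3),s["orientation"])
im,w,p=shot("wrist","w4")
m=(w[...,2]>.085)&(w[...,2]<.096)&(abs(w[...,0]-.59)<.04)&(abs(w[...,1]+.01)<.04); P=w[m]; print("knob",m.sum(),P.mean(0) if m.any() else 0, m.any() and cv2.minEnclosingCircle(P[:,:2].astype(np.float32)))
for n in("side","scene"):
    a,w,p=shot(n,n+"4"); C=a.astype(int)
    m=(w[...,2]>.0885)&(w[...,2]<.094)&(abs(w[...,0]-.59)<.03)&(abs(w[...,1]+.01)<.03);P=w[m]; print(n,m.sum(),m.any() and (P.mean(0),cv2.minEnclosingCircle(P[:,:2].astype(np.float32))))
    near=(abs(w[...,0]-.55)<.1)&(abs(w[...,1]+.013)<.04)
    q=w[near&(w[...,2]>.017)&(w[...,2]<.03)&(C[...,2]-C[...,0]>50)]; print("bar",len(q), len(q) and q.min(0))
go((.5904,-.0107,.249),np.radians(137))
E
```

```text
[-0.106  0.133  1.57   0.     1.439 -2.501] [-1.25926627e+00  2.87791794e+00 -8.92754764e-05]
knob 964 [ 0.58968754 -0.01403669  0.09081171] ((0.5902822613716125, -0.013318222016096115), 0.01422292459756136)
side 119 (array([ 0.59023942, -0.00884796,  0.09049002]), ((0.590421736240387, -0.010482827201485634), 0.014918897300958633))
bar 107 [ 0.52707144 -0.01945642  0.01780254]
scene 139 (array([ 0.58927726, -0.01241798,  0.09095911]), ((0.5895586609840393, -0.011629760265350342), 0.01484682410955429))
bar 25 [ 0.5342989  -0.02113845  0.01991388]
shift [0.0004 0.0011 0.1098] turn [-0.0002  0.0002  0.0057] t 7.2 pos [ 0.5914 -0.0112  0.3588] q6 -2.502 f [-0.4  0.5  0.5]
```

View pics/w4.png

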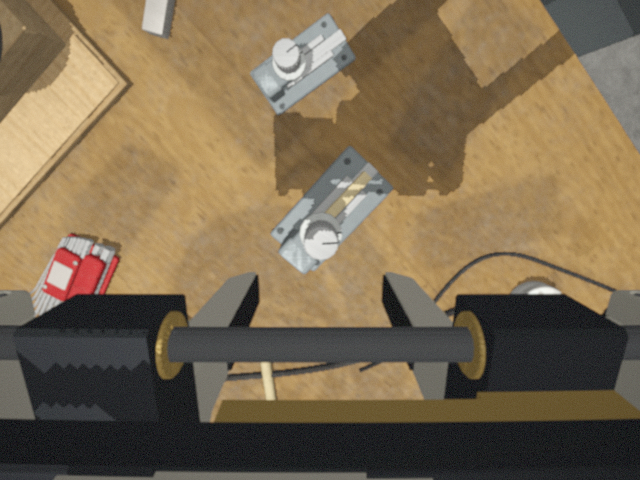

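The wrist view from above shows the big gauge's knob at (320,240), centred between the fingers at (260 | 383), and its line points right. The bar is home and the decoy is at (287,55). The knob estimates average about (0.590, -0.0115). I'll descend and grip.

Call:
carry_out:
  targets:
    - {"hand":85,"x":0.0015,"y":0,"z":0.04,"ax":0,"ay":0,"az":0}
    - {"hand":75,"x":0.0015,"y":0,"z":0.075,"ax":0,"ay":0,"az":0}
    - {"hand":65,"x":0.0015,"y":0,"z":0.1,"ax":0,"ay":0,"az":0}
    - {"hand":60,"x":0.0015,"y":0,"z":0.109,"ax":0,"ay":0,"az":0}
    - {"hand":60,"x":0.0015,"y":0,"z":0.109,"ax":0,"ay":0,"az":0}
  newtons: 15

```text
t: 7.82
tool_pos: [0.5904, -0.0123, 0.2497]
orientation: [1.262, -2.876, -0.0]
force: [0.1, 0.0, 0.5]
opening: 0.0559
gripper_force: 0.0
```

Call:
carry_out:
  targets:
    - {"hand":0,"x":0,"y":0,"z":0,"ax":0,"ay":0,"az":0}
    - {"hand":0,"x":0,"y":0,"z":0,"ax":0,"ay":0,"az":0}
    - {"hand":0,"x":0,"y":0,"z":0,"ax":0,"ay":0,"az":0}
    - {"hand":0,"x":0,"y":0,"z":0,"ax":0,"ay":0,"az":0}
    - {"hand":0,"x":0,"y":0,"z":0,"ax":0,"ay":0,"az":0}
    - {"hand":0,"x":0,"y":0,"z":0,"ax":0,"ay":0,"az":0}
  newtons: 15

```text
t: 8.57
tool_pos: [0.5905, -0.012, 0.2504]
orientation: [-1.263, 2.876, 0.0]
force: [-3.5, 1.9, 5.5]
opening: 0.0278
gripper_force: 15.0
```

```bash
python3 -c "
from h import *
s=read_state();print(s['opening'],s['force'],s['wrist_torque'],s['gripper_force'],s['q'][5])
go((.590,-.0115,.249),np.radians(137))"
```

```text
0.027820804129427192 [-3.51908391  1.89615833  5.50360232] [0.41590394 0.58672975 0.0058032 ] 15.00228077173233 -2.505508980633474
shift [-0.      0.0008  0.0014] turn [-0.      0.0005  0.007 ] t 8.575 pos [ 0.5905 -0.012   0.2504] q6 -2.506 f [-3.5  1.9  5.5]
```

Call:
carry_out:
  targets:
    - {"hand":0,"x":0,"y":0.0008,"z":0,"ax":0,"ay":0,"az":0}
    - {"hand":0,"x":0,"y":0.0008,"z":0,"ax":0,"ay":0,"az":0.1}
    - {"hand":0,"x":0,"y":0.0008,"z":0,"ax":0,"ay":0,"az":0.25}
    - {"hand":0,"x":0,"y":0.0008,"z":0,"ax":0,"ay":0,"az":0.4}
    - {"hand":0,"x":0,"y":0.0008,"z":0,"ax":0,"ay":0,"az":0.5}
  newtons: 40

```text
t: 9.2
tool_pos: [0.5905, -0.0123, 0.2505]
orientation: [-0.505, 3.099, -0.003]
force: [2.4, -2.9, 3.5]
opening: 0.0275
gripper_force: 40.0
```

```bash
cat > st.py <<'E'
from h import *
s=read_state();print(s['t'],'open',s['opening'],s['force'].round(1),s['wrist_torque'].round(3),s['gripper_force'],'q6',s['q'][5].round(3),'dq6',s['dq'][5].round(3),s['tool_pos'].round(4))
E
python3 st.py
```

```text
9.2 open 0.027489390806844493 [ 2.4 -2.9  3.5] [-0.416 -0.28   0.107] 39.998016357421875 q6 -2.001 dq6 0.775 [ 0.5905 -0.0123  0.2505]
```

Call:
carry_out:
  targets:
    - {"hand":0,"x":0,"y":0,"z":0,"ax":0,"ay":0,"az":0.15}
    - {"hand":0,"x":0,"y":0,"z":0,"ax":0,"ay":0,"az":0.3}
    - {"hand":0,"x":0,"y":0,"z":0,"ax":0,"ay":0,"az":0.4}

```text
t: 9.57
tool_pos: [0.5905, -0.0127, 0.2505]
orientation: [0.121, 3.137, -0.003]
force: [2.0, -5.0, 2.9]
opening: 0.0273
gripper_force: 40.0
```

```bash
python3 st.py
```

```text
9.575 open 0.027317073913316108 [ 2.  -5.   2.9] [-0.955 -0.312  0.094] 39.997846484184265 q6 -1.601 dq6 0.776 [ 0.5905 -0.0127  0.2505]
```

Call:
carry_out:
  targets:
    - {"hand":0,"x":0,"y":-0.001,"z":0,"ax":0,"ay":0,"az":0.15}
    - {"hand":0,"x":0,"y":-0.001,"z":0,"ax":0,"ay":0,"az":0.3}
    - {"hand":0,"x":0,"y":-0.001,"z":0,"ax":0,"ay":0,"az":0.4}

```text
t: 9.95
tool_pos: [0.5904, -0.0134, 0.2505]
orientation: [0.741, 3.05, -0.002]
force: [1.0, -3.8, 2.9]
opening: 0.0276
gripper_force: 40.0
```

```bash
python3 st.py
```

```text
9.95 open 0.027581516760419485 [ 1.  -3.8  2.9] [-0.663 -0.163  0.129] 39.99797523021698 q6 -1.203 dq6 0.774 [ 0.5904 -0.0134  0.2505]
```

Call:
carry_out:
  targets:
    - {"hand":0,"x":0,"y":0,"z":0,"ax":0,"ay":0,"az":0.15}
    - {"hand":0,"x":0,"y":0,"z":0,"ax":0,"ay":0,"az":0.3}
    - {"hand":0,"x":0,"y":0,"z":0,"ax":0,"ay":0,"az":0.4}

```text
t: 10.32
tool_pos: [0.5902, -0.0137, 0.2505]
orientation: [1.333, 2.842, -0.002]
force: [-2.2, -5.2, 4.1]
opening: 0.0275
gripper_force: 40.0
```

```bash
python3 st.py
```

```text
10.325 open 0.02750891840692015 [-2.2 -5.2  4.1] [-1.012  0.203  0.139] 39.99888360500336 q6 -0.803 dq6 0.774 [ 0.5902 -0.0137  0.2505]
```

Call:
carry_out:
  targets:
    - {"hand":0,"x":-0.0004,"y":-0.001,"z":0,"ax":0,"ay":0,"az":0.15}
    - {"hand":0,"x":-0.0004,"y":-0.001,"z":0,"ax":0,"ay":0,"az":0.3}
    - {"hand":0,"x":-0.0004,"y":-0.001,"z":0,"ax":0,"ay":0,"az":0.4}

```text
t: 10.7
tool_pos: [0.5897, -0.0142, 0.2505]
orientation: [1.871, 2.521, -0.0]
force: [-1.5, -2.9, 4.0]
opening: 0.0271
gripper_force: 40.0
```

```bash
python3 st.py
```

```text
10.7 open 0.027110012751933966 [-1.5 -2.9  4. ] [-0.557  0.277  0.079] 39.99889433383942 q6 -0.404 dq6 0.775 [ 0.5897 -0.0142  0.2505]
```

Call:
carry_out:
  targets:
    - {"hand":0,"x":0,"y":0,"z":0,"ax":0,"ay":0,"az":0.15}
    - {"hand":0,"x":0,"y":0,"z":0,"ax":0,"ay":0,"az":0.3}
    - {"hand":0,"x":0,"y":0,"z":0,"ax":0,"ay":0,"az":0.4}

```text
t: 11.08
tool_pos: [0.5893, -0.0143, 0.2504]
orientation: [2.335, 2.1, -0.001]
force: [-3.3, -2.9, 7.1]
opening: 0.0273
gripper_force: 40.0
```

```bash
python3 st.py
```

```text
11.075 open 0.02727567846344576 [-3.3 -2.9  7.1] [-0.517  0.806  0.127] 39.99988853931427 q6 -0.004 dq6 0.774 [ 0.5893 -0.0143  0.2504]
```

Call:
carry_out:
  targets:
    - {"hand":0,"x":-0.0005,"y":-0.0006,"z":0,"ax":0,"ay":0,"az":0.15}
    - {"hand":0,"x":-0.0005,"y":-0.0006,"z":0,"ax":0,"ay":0,"az":0.3}

```text
t: 11.32
tool_pos: [0.5888, -0.0143, 0.2504]
orientation: [2.624, 1.726, 0.0]
force: [-3.4, -0.2, 7.7]
opening: 0.0275
gripper_force: 40.0
```

```bash
python3 st.py
```

```text
11.325 open 0.02754166027868165 [-3.4 -0.2  7.7] [-0.165  0.77   0.2  ] 39.99727427959442 q6 0.296 dq6 1.193 [ 0.5888 -0.0143  0.2504]
```

Call:
carry_out:
  targets:
    - {"hand":0,"x":0,"y":0,"z":0,"ax":0,"ay":0,"az":0.15}
    - {"hand":0,"x":0,"y":0,"z":0,"ax":0,"ay":0,"az":0.3}

```text
t: 11.58
tool_pos: [0.5886, -0.0142, 0.2504]
orientation: [2.853, 1.315, -0.0]
force: [-4.4, 0.7, 8.0]
opening: 0.0274
gripper_force: 40.0
```

```bash
python3 st.py
```

```text
11.575 open 0.02740649466209023 [-4.4  0.7  8. ] [0.068 0.961 0.176] 39.99791085720062 q6 0.596 dq6 1.191 [ 0.5886 -0.0142  0.2504]
```

Call:
carry_out:
  targets:
    - {"hand":0,"x":0,"y":0,"z":0,"ax":0,"ay":0,"az":0.03}
    - {"hand":0,"x":0,"y":0,"z":0,"ax":0,"ay":0,"az":0.06}

```text
t: 11.82
tool_pos: [0.5886, -0.0141, 0.2504]
orientation: [2.888, 1.235, -0.001]
force: [-5.4, 0.1, 8.8]
opening: 0.0272
gripper_force: 40.0
```

```bash
python3 st.py; python3 - <<'E'
from h import *
ims=[]
for n,b in(("side",(325,240)),("scene",(262,230))):
    a,w,p=shot(n,n+"5"); u,v=b; ims.append(cv2.resize(a[v:v+50,u:u+50],None,fx=8,fy=8,interpolation=cv2.INTER_CUBIC))
cv2.imwrite("pics/c5.png",np.hstack(ims))
E
```

```text
11.825 open 0.027212108454319817 [-5.4  0.1  8.8] [0.092 1.002 0.29 ] 40.00176429748535 q6 0.652 dq6 0.238 [ 0.5886 -0.0141  0.2504]
```

View pics/c5.png

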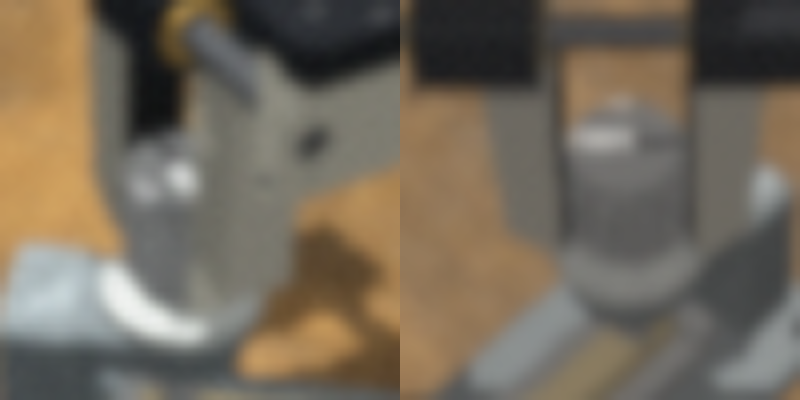

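```bash
python3 st.py
```

```text
11.925 open 0.026682875572878177 [-4.7  0.7  7.4] [0.039 0.954 0.103] 40.00226855278015 q6 0.652 dq6 -0.02 [ 0.5886 -0.0141  0.2504]
```

Call:
carry_out:
  targets:
    - {"hand":0,"x":0,"y":0,"z":0,"ax":0,"ay":0,"az":0.03}
    - {"hand":0,"x":0,"y":0,"z":0,"ax":0,"ay":0,"az":0.05}

```text
t: 12.18
tool_pos: [0.5885, -0.0141, 0.2504]
orientation: [2.918, 1.163, -0.001]
force: [-4.6, 0.1, 8.2]
opening: 0.0273
gripper_force: 40.0
```

```bash
python3 st.py
```

```text
12.175 open 0.02734011444093404 [-4.6  0.1  8.2] [0.112 1.05  0.26 ] 40.002018213272095 q6 0.702 dq6 0.155 [ 0.5885 -0.0141  0.2504]
```

The torque readings are ambiguous, since gripper inertia is mixed in. I'll release, lift and look at the marks directly.

Call:
carry_out:
  targets:
    - {"hand":60,"x":0,"y":0,"z":0,"ax":0,"ay":0,"az":0}
    - {"hand":60,"x":0,"y":0,"z":0,"ax":0,"ay":0,"az":0}
    - {"hand":65,"x":0,"y":0,"z":0,"ax":0,"ay":0,"az":0}
    - {"hand":65,"x":0,"y":0,"z":-0.03,"ax":0,"ay":0,"az":0}
    - {"hand":65,"x":0,"y":0,"z":-0.07,"ax":0,"ay":0,"az":0}
    - {"hand":65,"x":0,"y":0,"z":-0.09,"ax":0,"ay":0,"az":0}
    - {"hand":65,"x":0,"y":0,"z":-0.09,"ax":0,"ay":0,"az":0}

```text
t: 13.05
tool_pos: [0.5893, -0.0141, 0.3414]
orientation: [2.917, 1.163, 0.005]
force: [-0.1, -0.3, -0.9]
opening: 0.0605
gripper_force: 0.0
```

```bash
python3 st.py; python3 - <<'E'
from h import *
im,w,p=shot("wrist","w6")
m=(w[...,2]>.088)&(w[...,2]<.096)&(abs(w[...,0]-.59)<.03)&(abs(w[...,1]+.01)<.03); v,u=np.nonzero(m); print(u.min(),u.max(),v.min(),v.max(),w[m].mean(0))
uc,vc=int(u.mean()),int(v.mean()); print(uc,vc)
cv2.imwrite("pics/w6c.png",cv2.resize(im[vc-40:vc+40,uc-50:uc+50],None,fx=7,fy=7,interpolation=cv2.INTER_CUBIC))
E
```

```text
13.05 open 0.06051868315174422 [-0.1 -0.3 -0.9] [-0.066  0.07   0.027] 0.0 q6 0.701 dq6 0.001 [ 0.5893 -0.0141  0.3414]
301 338 234 269 [ 0.59122905 -0.01306191  0.09108318]
318 251
```

View pics/w6c.png

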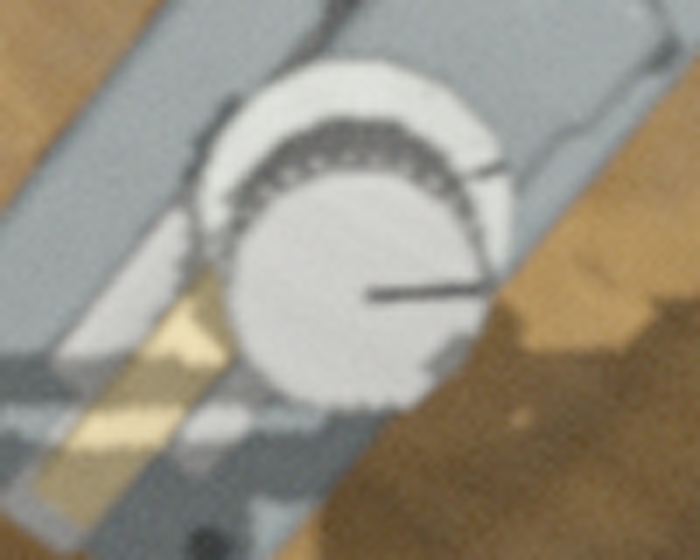

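The marks are clear in the crop. The knob line runs (365,295) to (488,289) and the flange line is at (470,175)–(503,163), so slip has begun. I'll put numbers on it.

```bash
python3 - <<'E'
from h import *
p=camera_params("wrist"); K=np.array([[p["fx"],0,p["cx"]],[0,p["fy"],p["cy"]],[0,0,1]])
def ray(c,z):
    px=np.array([[[c[0]/7+268-.43,c[1]/7+211-.43]]]); n=cv2.undistortPoints(px,K,np.array([p["k1"],0,0,0.]))[0,0]
    d=rot(p)@np.array([n[0],-n[1],-1]); return (np.array(p["position"])+d*(z-p["position"][2])/d[2])[:2]
az=lambda v:np.degrees(np.arctan2(v[1],v[0]))
a,b=ray((365,295),.091),ray((488,289),.091); c,d=ray((470,175),.0575),ray((503,163),.0575)
kc=[ray(q,.091) for q in((228,290),(490,290),(360,170),(360,410))]; kc=(np.mean(kc,0))
print("knob ctr",kc,"r",np.linalg.norm(b-kc),"az",az(b-a),az(b-kc)); 
for ctr in(kc,a): print("sleeve r",np.linalg.norm(c-ctr),np.linalg.norm(d-ctr),"az",az(c-ctr),az(d-ctr))
print("dist", np.linalg.norm(b-c)); go((kc[0],kc[1],.249),0)
E
```

```text
knob ctr [ 0.59030275 -0.0128175 ] r 0.013191632002263953 az -43.65779142137645 -45.7234542784475
sleeve r 0.013294369095711873 0.017364806708403346 az -28.7833365853998 -28.125675839123396
sleeve r 0.012906787806496971 0.016980949792165793 az -26.125048461383365 -26.090059992302674
dist 0.003902514093738072
shift [0.002  0.0001 0.0905] turn [ 6.000e-04 -2.000e-04 -8.119e-01] t 13.1 pos [ 0.5887 -0.0141  0.3395] q6 0.701 f [-0.8  1.1 -1.4]
```

Slip is about 17°. I'll regrip, turn about 0.5 rad more and release.

Call:
carry_out:
  targets:
    - {"hand":60,"x":0.001,"y":0,"z":0.04,"ax":0,"ay":0,"az":0}
    - {"hand":60,"x":0.001,"y":0,"z":0.075,"ax":0,"ay":0,"az":0}
    - {"hand":60,"x":0.001,"y":0,"z":0.09,"ax":0,"ay":0,"az":0}
    - {"hand":60,"x":0.001,"y":0,"z":0.09,"ax":0,"ay":0,"az":0}
    - {"hand":0,"x":0.001,"y":0,"z":0.09,"ax":0,"ay":0,"az":0}
    - {"hand":0,"x":0.001,"y":0,"z":0.09,"ax":0,"ay":0,"az":0}
    - {"hand":0,"x":0.001,"y":0,"z":0.09,"ax":0,"ay":0,"az":0}
    - {"hand":0,"x":0.001,"y":0,"z":0.09,"ax":0,"ay":0,"az":0}
  newtons: 40

```text
t: 14.1
tool_pos: [0.5895, -0.0131, 0.2508]
orientation: [-2.918, -1.164, -0.001]
force: [-3.0, 1.6, 5.8]
opening: 0.0271
gripper_force: 40.0
```

Call:
carry_out:
  targets:
    - {"hand":0,"x":0,"y":0,"z":0,"ax":0,"ay":0,"az":0}
    - {"hand":0,"x":0,"y":0,"z":0,"ax":0,"ay":0,"az":0}

```text
t: 14.35
tool_pos: [0.5896, -0.0131, 0.2508]
orientation: [-2.918, -1.164, -0.002]
force: [-2.9, 2.6, 6.3]
opening: 0.027
gripper_force: 40.0
```

Call:
carry_out:
  targets:
    - {"hand":0,"x":0,"y":0,"z":0,"ax":0,"ay":0,"az":0.1}
    - {"hand":0,"x":0,"y":0,"z":0,"ax":0,"ay":0,"az":0.2}
    - {"hand":0,"x":0,"y":0,"z":0,"ax":0,"ay":0,"az":0.3}
    - {"hand":0,"x":0,"y":0,"z":0,"ax":0,"ay":0,"az":0.4}
    - {"hand":0,"x":0,"y":0,"z":0,"ax":0,"ay":0,"az":0.5}
    - {"hand":0,"x":0,"y":0,"z":0,"ax":0,"ay":0,"az":0.5}

```text
t: 15.1
tool_pos: [0.5896, -0.0132, 0.2508]
orientation: [-3.115, -0.403, -0.001]
force: [-1.9, 2.3, 5.9]
opening: 0.0271
gripper_force: 40.0
```

Call:
carry_out:
  targets:
    - {"hand":60,"x":0,"y":0,"z":0,"ax":0,"ay":0,"az":0}
    - {"hand":60,"x":0,"y":0,"z":0,"ax":0,"ay":0,"az":0}
    - {"hand":65,"x":0,"y":0,"z":0,"ax":0,"ay":0,"az":0}
    - {"hand":65,"x":0,"y":0,"z":-0.03,"ax":0,"ay":0,"az":0}
    - {"hand":65,"x":0,"y":0,"z":-0.07,"ax":0,"ay":0,"az":0}
    - {"hand":65,"x":0,"y":0,"z":-0.09,"ax":0,"ay":0,"az":0}
    - {"hand":65,"x":0,"y":0,"z":-0.09,"ax":0,"ay":0,"az":0}
    - {"hand":65,"x":0,"y":0,"z":-0.09,"ax":0,"ay":0,"az":0}

```text
t: 16.1
tool_pos: [0.5889, -0.0134, 0.3379]
orientation: [-3.115, -0.405, 0.004]
force: [-1.6, -0.0, 0.2]
opening: 0.0607
gripper_force: 0.0
```

```bash
python3 st.py; python3 - <<'E'
from h import *
im,w,p=shot("wrist","w7")
cv2.imwrite("pics/w7c.png",cv2.resize(im[211:291,268:368],None,fx=7,fy=7,interpolation=cv2.INTER_CUBIC))
E
```

```text
16.1 open 0.06073611225404469 [-1.6 -0.   0.2] [-0.002  0.104  0.016] 0.0 q6 1.202 dq6 0.002 [ 0.5889 -0.0134  0.3379]
```

View pics/w7c.png

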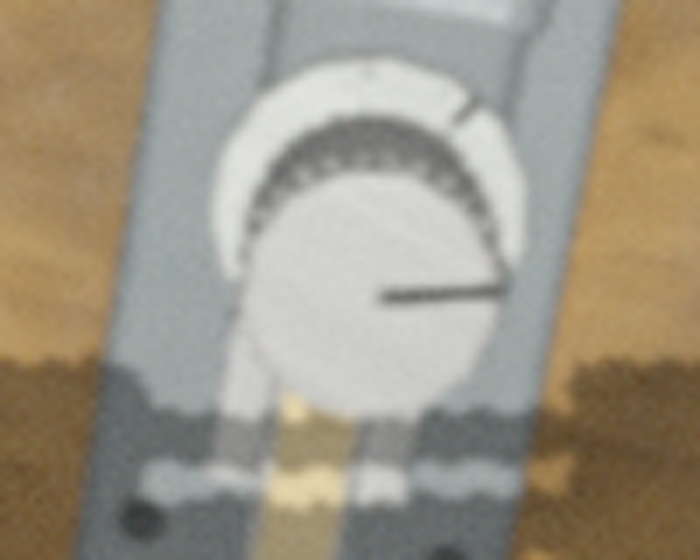

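The flange line now sits at (467,108), about 48° up from the flange centre at (370,215), while the knob line points right at (505,290). Slip is therefore about 45°, and the hand is clear. I'll hand the job in.

```bash
python3 -c "
from plant import robot
print(robot.close_job())"
```

```text
the job is handed in; nothing more can be done
None
```

The job is handed in (the call gave no verdict): the bar is home against the stop and clamped, the clutch has slipped about 45° by the camera, and the gripper is open and clear; clamp force and bystanders were not measured.

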